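# Slide the mortar round the jars into its parking bracket

## Robot

A 6-joint arm with a two-finger parallel gripper is mounted at the origin on a cart in front of the work surface, level with it; the furniture and walls round the work are solid. World frame = base frame: x ahead of the robot, y to its left, z up, the work surface at z = 0. Lengths are in m, angles in rad, forces in N, time in s.
With the tool pointing down it reaches from about 0.275 to 0.775 m from the base axis. Payload 14.6 kg.
Tool frame: the origin (TCP) lies at the very end of the fingers, on their centre line; the grasp point (between the pads) lies behind it (bot.grip_depth is the z of the grasp point in the tool frame, in m); z points along the fingers, y is the line along which they close (so a half turn about z gives the same grasp; the last joint's range is limited). The gripper opens to 85 mm and grips with 20 to 120 N. Pads are 22 mm wide; open, the fingers measure 114 mm over their backs; the gripper's body (76 mm by 85 mm) begins 54 mm behind the grasp point. The pads swing forward as they close: fully open they stand 13 mm farther back than shut.
Start: joints at [-1.272, 0.263, -0.048, 1.259, 0, 1.415], TCP at [0.23, -0.472, 0.231] pointing down, gripper open.
Joint ranges: [-2.65, 2.65], [-0.89, 1.7], [-1.18, 1.37], [-2.13, 2.11], [-1.35, 1.29], [-3.14, 3.14]. Speed limits (rad/s): [1.89, 1.89, 2.57, 2.79, 3.14, 3.14].

## Interface

Orientations are given as a unit quaternion [w, x, y, z].
In Python, from workcell import bot, imaging gives the robot as it stands. The module is installed in compiled form; this text tells all that it offers.
- The arm moves only by the tool apply_moves, never from a script. Its argument "motion" is text: rows parted by semicolons, each of 5 numbers parted by spaces: the shift along the world's x, y, z in m, then the turn about the world's z in rad, then the finger opening in m, from 0 to 0.0854. A call has exactly 10 rows; each row is the pose to reach, as a shift and turn from the pose commanded when the call began; what a row does not reach only later rows make up. A row lasts 1/8 s, in which the tool goes at most 62.5 mm and 10.7 degrees, less where a joint would pass 70% of its speed; a pose out of reach is approached as far as the arm can. A call with a gripper value outside its range is refused whole. The fingers move at their own pace and stop on an object; "grip_force" is the grip in N (left out, the last holds). Time passes only in rows, so rows that repeat a pose let the fingers close, or fill a call up. It gives the time, the measured TCP pose, the force, the opening and the grip force at its end, in the units of the state.
- bot.sense(): the state, without advancing time (a new reading comes with each control period).
- imaging.grab_frame(name): name is "scene" or "top" or "wrist"; returns the picture (420x560x3 uint8, red, green, blue); there is no depth.
- imaging.camera_params(name): a dict with "fx", "fy", "cx", "cy" (pixels), "distortion" ([k1, k2, p1, p2, k3] as OpenCV has them; the pictures are not rectified), "extrinsics" (4x4, takes a point from camera to world coordinates); the wrist camera has in their place "tool_from_camera" (4x4, takes a point from camera to tool coordinates, whose origin is the TCP and whose axes are the flange's). Camera axes: x right, y up, looking along -z (the intrinsics and any distortion apply to the point x, -y, -z); pixel columns grow to the right and rows downward; lengths in m; the calibration is good to about 2 mm. A picture is of the moment at which its call begins: read the wrist's pose just before it. camera_params takes no time and is no camera call.
- bot.job_done(): hands the job in; it is judged then, once.
The state is a dict: "clock": time; "joint_pos": joint angles; "qd": joint speeds; "tau": joint torques, N m; "ee_pos": TCP position; "tool_rot": TCP orientation; "ft_force": force on the tool from outside, world axes, zero at the start; "wrist_torque": the same for the moment, N m; "grip_width": finger opening in m; "grasp_force": force on a finger pad.
Only numpy, scipy, OpenCV 4.12 (cv2) and the standard library are available. Lean on these libraries where they do the work, as an engineer would, in place of code of your own. Each camera call takes 0.05 s, during which the arm holds its last target. There are 200 camera calls.

## Task

Slide the heavy porcelain mortar along the worktop, weaving between the spice jar, the fluted cup and the kitchen timer without it or the robot disturbing any of them, and press it gently home into the V of the wooden parking bracket. It must never be lifted or tipped. You have to feel for the V, because it can be set deeper or shallower: keep pressing lightly (about 10 N) for half a second once it is against both cheeks, then let go and leave it there.

Things in the scene. Friction and masses are not known exactly. Their poses are not given: they have to be found in the camera images.
- mortar: White porcelain mortar (open bowl) fixed on a round oak base: one loose body of 0.55 to 1 kg; it slides with 2 to 5 N. Base 144 mm across, 24 mm tall, upright edge; bowl above it up to z = 80 mm, rim 134 mm across. Origin: centre of the underside of the base; z up.
- dock: Fixed wooden parking bracket: V of two rigid 45-degree cheeks with black rubber faces, 50 mm tall, ends 80 mm either side of the axis; black knob behind, 79 mm high. Its x axis points into the V, z up. Origin: on the worktop, where the mortar's centre is when home with the V at its foremost setting. The V is locked at an unseen setting 0 to 18 mm farther along +x, so home is x = 0 to 18 mm, y = 0.
- spice_jar: Dark glass spice jar with a wooden lid, upright, 57 mm across and 89 mm tall, loose. Origin: centre of its underside.
- ribbed_cup: Cream fluted cup, upright, 79 mm across and 70 mm tall, loose. Origin: centre of its underside.
- timer: Cream round kitchen timer, 65 mm across and 58 mm tall, loose. Origin: centre of its underside.
- bowl_floor (a point): Centre of the mortar's inner floor, 29 mm above its underside. The inside is a cone: inner radius 33 mm at 17 mm above this floor, 41 mm at 27 mm, 57 mm at 47 mm. Fingers spread to nearly fill it 17 mm above the floor carry the mortar along, 10 to 15 mm behind.
- dock_mouth (a point): Point on the worktop on the bracket's axis, 35 mm in front (-x) of its origin: a mortar centred here is free of the cheeks and faces the V. All other things stand at the back (x over 0.63 m) and the right (y under -0.43 m), off the way.

How it is judged:
On the way:
1. the mortar is pressed home in the V with more than 5 N, for 0.4 s (contact force between mortar and dock above 5 N and y of mortar in the frame of dock between -0.004 and 0.004 m), for 0.4 s.
At the end, for the whole second after the job is handed in: The mortar has been pressed home with more than 5 N for 0.4 s, and stands at rest, upright and let go in the V: within 4 mm of the bracket's axis, and between 4 mm before the foremost and 4 mm beyond the deepest home position (x of mortar in the frame of dock between -0.004 and 0.022 m and y of mortar in the frame of dock between -0.004 and 0.004 m and angle between mortar's own z axis and vertical below 0.05 rad and linear speed of mortar below 0.01 m/s and contact force between the fingers and mortar below 0.1 N); the robot touches nothing.
It fails at once if the mortar is pressed against the bracket with more than 20 N (contact force between mortar and dock above 20 N).
It fails at once if the mortar is lifted more than 10 mm or tipped more than 0.2 rad (height (world z) of mortar above 0.01 m or angle between mortar's own z axis and vertical above 0.2 rad).
It fails at once if the mortar touches the jar, the cup or the timer (contact force between mortar and spice_jar above 0.3 N or contact force between mortar and ribbed_cup above 0.3 N or contact force between mortar and timer above 0.3 N).
It fails at once if the jar, the cup or the timer is moved by more than 8 mm (distance of any of spice_jar, ribbed_cup, timer from where it was at the start of the episode above 0.008 m).
It also fails if it takes over 72 s, if anything falls off the work surface, if the arm or the gripper's body presses on something with over 40 N, if the wrist force passes 120 N, or if a joint passes its speed limit or range.

## Working session

There is one attempt and no reset: what is moved stays moved. The work goes in short steps, Python scripts to look and compute and a tool call to move; the robot and the scene stay as the last step left them, time stands still between calls to the robot, and variables do not carry over. Pictures are saved under pics/ and viewed, at most 10 in all, crops included, and the job is handed in when it is done.

Besides the shell and the picture viewer there is one more tool, called after ">>>" as name(argument=value, ...) on one line, values as JSON. apply_moves: Moves the arm, as the interface text tells. Its arguments: {"type":"object","properties":{"motion":{"type":"string"},"grip_force":{"type":"number"}},"required":["motion"]}

```bash
mkdir -p pics; python3 - <<'E'
from workcell import bot, imaging
import cv2, numpy as np
s=bot.sense(); print(s['clock'],s['ee_pos'],s['tool_rot'],s['ft_force'],s['grip_width'],bot.grip_depth)
for n in("top","scene"):
    cv2.imwrite(f"pics/{n}.png",imaging.grab_frame(n)[:,:,::-1])
    p=imaging.camera_params(n); print(n,p['fx'],p['fy'],p['cx'],p['cy'],p['distortion']);print(np.round(p['extrinsics'],3))
print(imaging.camera_params("wrist")['tool_from_camera'])
E
```

```text
0.0 [ 0.23008392 -0.47159454  0.23080272] [-5.44546942e-04  9.74358532e-01  2.25000341e-01 -3.46160987e-05] [ 0.18721903  0.57289569 -0.22846812] 0.0853625649767819 -0.0187
top 400.3632702381248 400.3632702381248 271.2462337353281 210.55032114479243 [-0.10948106  0.          0.          0.          0.        ]
[[-0.028  0.998 -0.056  0.503]
 [-0.999 -0.027  0.019  0.023]
 [ 0.017  0.056  0.998  0.918]
 [ 0.     0.     0.     1.   ]]
scene 394.4732879091657 394.4732879091657 279.4908239869522 213.0676141218365 [-0.10187534  0.          0.          0.          0.        ]
[[-0.803  0.304 -0.513  0.036]
 [-0.596 -0.424  0.682  0.676]
 [-0.011  0.853  0.522  0.567]
 [ 0.     0.     0.     1.   ]]
[[ 3.75259101e-04  9.55607152e-01  2.94643566e-01  7.54682464e-02]
 [ 9.99999592e-01 -1.16446167e-04 -8.95937287e-04 -5.19431352e-04]
 [-8.21853965e-04  2.94643782e-01 -9.55606805e-01 -1.41424990e-01]
 [ 0.00000000e+00  0.00000000e+00  0.00000000e+00  1.00000000e+00]]
```

View pics/top.png

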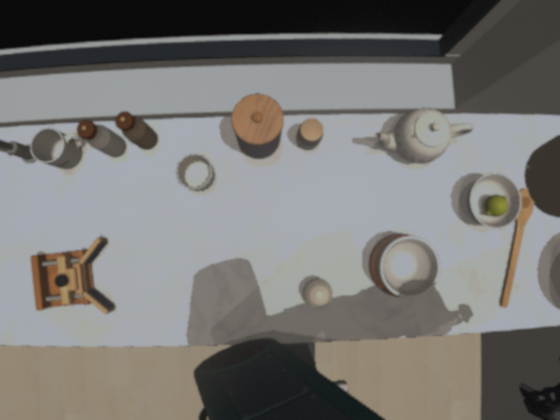

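View pics/scene.png

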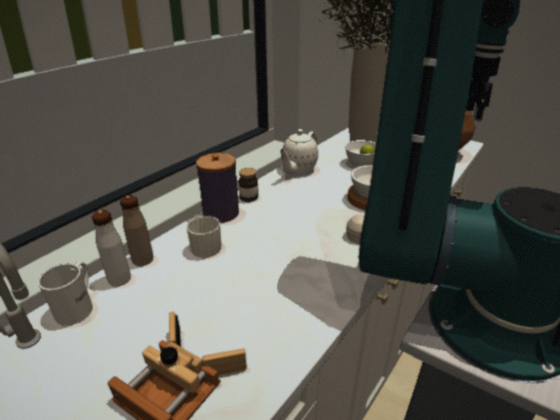

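The top view shows the mortar at about (408,265), the timer at (318,291), the jar at (311,132) and the cup at (198,173). The dock is at about (85,280) and its V opens to the right, towards -y.

```bash
cat > h.py <<'E'
from workcell import bot, imaging
import cv2, numpy as np
def ray(n,uv,z,T=None):
    p=imaging.camera_params(n); K=np.array([[p['fx'],0,p['cx']],[0,p['fy'],p['cy']],[0,0,1]])
    u=cv2.undistortPoints(np.array(uv,float).reshape(-1,1,2),K,np.array(p['distortion'])).reshape(-1,2)
    E=p['extrinsics'] if T is None else T
    E=np.array(E); d=np.c_[u[:,0],-u[:,1],-np.ones(len(u))]@E[:3,:3].T; o=E[:3,3]
    return o+d*((z-o[2])/d[:,2])[:,None]
def circ(P):
    A=np.c_[2*P[:,:2],np.ones(len(P))]; b=(P[:,:2]**2).sum(1); c=np.linalg.lstsq(A,b,rcond=None)[0]
    return c[:2],np.sqrt(c[2]+c[:2]@c[:2])
E
python3 - <<'E'
from h import *
I=cv2.imread("pics/top.png")
def crop(x0,y0,w,h,k): return cv2.resize(I[y0:y0+h,x0:x0+w],None,fx=k,fy=k,interpolation=cv2.INTER_CUBIC)
a=crop(25,230,100,90,4); b=crop(362,225,95,90,4)
r1=np.hstack([a,b]); 
c=crop(290,110,48,50,4);d=crop(175,150,50,50,4);e=crop(295,270,50,50,4)
r2=np.hstack([c,d,e]); r2=np.pad(r2,((0,0),(0,r1.shape[1]-r2.shape[1]),(0,0)))
o=cv2.convertScaleAbs(np.vstack([r1,r2]),alpha=1.25); cv2.imwrite("pics/crops.png",o)
print(o.shape)
E
```

```text
(560, 780, 3)
```

View pics/crops.png

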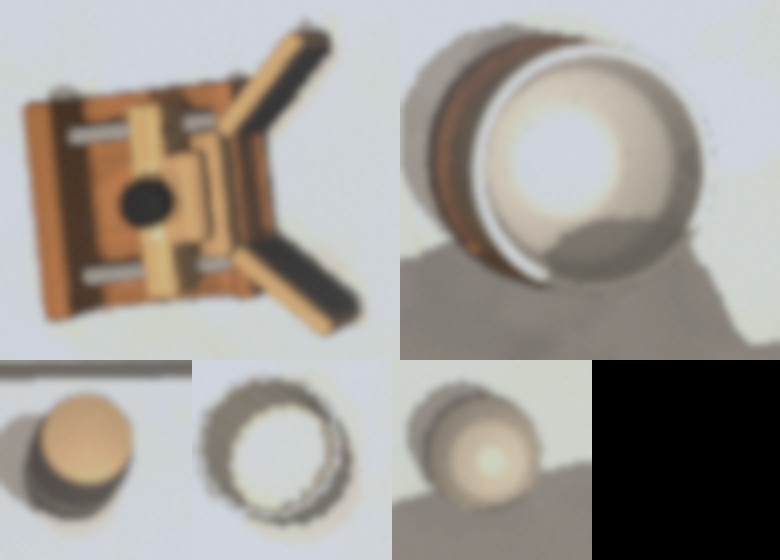

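The crops show the dock's tilted V clearly. I can read the mortar rim, jar lid, cup rim and timer circles well enough to cast rays.

```bash
python3 - <<'E'
from h import *
f=lambda x,y,X0,Y0,x0,y0:((x-X0)/4+x0-.4,(y-Y0)/4+y0-.4)
M=[f(x,y,400,0,362,225) for x,y in[(472,165),(702,165),(590,43),(590,283),(510,80),(670,80)]]
print("mortar",circ(ray("top",M,.08)))
J=[f(x,y,0,360,290,110) for x,y in[(42,439),(132,439),(87,394),(87,484)]];print("jar",circ(ray("top",J,.089)))
C=[f(x,y,192,360,175,150) for x,y in[(228,463),(345,463),(286,403),(286,525)]];print("cup",circ(ray("top",C,.07)))
T=[f(x,y,392,360,295,270) for x,y in[(425,452),(540,452),(482,395),(482,510)]];print("timer",circ(ray("top",T,.03)))
D=[f(x,y,0,0,25,230) for x,y in[(305,38),(245,133),(338,322),(247,248)]];P=ray("top",D,.05);print("cheeks",P.round(3))
a=P[0]-P[1];b=P[2]-P[3];print([np.degrees(np.arctan2(v[1],v[0])) for v in(a,b)])
print("knob",ray("top",[f(147,202,0,0,25,230)],.079))
B=ray("top",[f(25,105,0,0,25,230),f(50,320,0,0,25,230)],.03);v=B[0]-B[1];print("bar",B.round(3),np.degrees(np.arctan2(v[1],v[0])))
E
```

```text
mortar (array([ 0.42459645, -0.28189614]), np.float64(0.06315265814995197))
jar (array([ 0.71867187, -0.08234313]), np.float64(0.024101086436775682))
cup (array([0.62924456, 0.16075015]), np.float64(0.03211059050306447))
timer (array([ 0.36747276, -0.09041259]), np.float64(0.031898129220229735))
cheeks [[0.499 0.382 0.05 ]
 [0.447 0.417 0.05 ]
 [0.343 0.367 0.05 ]
 [0.384 0.417 0.05 ]]
[np.float64(-34.242479205239206), np.float64(-128.9630919831611)]
knob [[0.41327971 0.45946777 0.079     ]]
bar [[0.464 0.559 0.03 ]
 [0.341 0.546 0.03 ]] 5.877821454489567
```

>>> apply_moves(motion="0.01 0.01 0 -0.02 0.03; 0.03 0.03 0 -0.07 0.03; 0.06 0.06 0 -0.13 0.03; 0.095 0.095 0 -0.19 0.03; 0.13 0.13 -0.01 -0.25 0.03; 0.165 0.16 -0.02 -0.31 0.03; 0.185 0.18 -0.03 -0.35 0.03; 0.195 0.19 -0.03 -0.36 0.03; 0.195 0.19 -0.03 -0.36 0.03; 0.195 0.19 -0.03 -0.36 0.03", grip_force=60)

```text
clock: 1.35
ee_pos: [0.4248, -0.2822, 0.2013]
tool_rot: [0.0, 0.999, 0.047, -0.0]
ft_force: [-0.1, 0.8, 0.6]
grip_width: 0.0296
grasp_force: 0.0
```

```bash
python3 - <<'E'
from h import *
s=bot.sense(); print(s['clock'],s['ee_pos'],s['tool_rot'],s['ft_force'],s['grip_width'])
a=imaging.grab_frame("wrist")[:,:,::-1]
cv2.imwrite("pics/w1.png",a)
E
```

```text
1.35 [ 0.42481062 -0.28224755  0.20127225] [ 1.81396693e-05  9.98900603e-01  4.68783256e-02 -8.34505567e-05] [-0.09387056  0.76636117  0.59273142] 0.02961814438188053
```

View pics/w1.png

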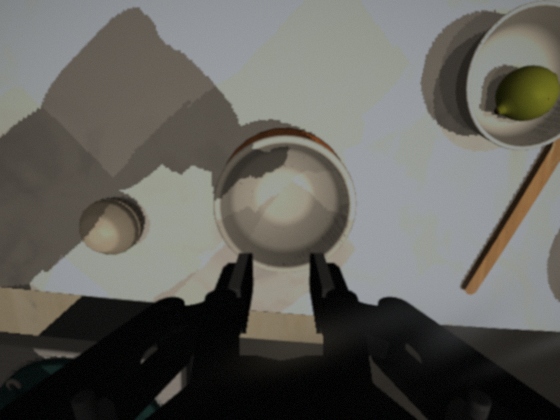

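The wrist view shows the mortar rim at about (285,202), with edges at columns 214 and 357 and rows 135 and 268. The timer is at (110,225).

```bash
cat >> h.py <<'E'
def wT(s):
    from scipy.spatial.transform import Rotation as R
    q=s['tool_rot']; T=np.eye(4); T[:3,:3]=R.from_quat([q[1],q[2],q[3],q[0]]).as_matrix(); T[:3,3]=s['ee_pos']
    return T@np.array(imaging.camera_params("wrist")['tool_from_camera'])
E
python3 - <<'E'
from h import *
T=wT(bot.sense())
print(circ(ray("wrist",[(214,202),(357,200),(285,135),(285,268)],.08,T)))
print(circ(ray("wrist",[(80,226),(140,226),(110,196),(110,255)],.03,T)))
E
```

```text
(array([ 0.42540109, -0.28627303]), np.float64(0.064717788419087))
(array([ 0.36865556, -0.092511  ]), np.float64(0.03548771223997962))
```

>>> apply_moves(motion="0 -0.002 -0.01 0 0.03; 0 -0.002 -0.03 0 0.03; 0 -0.002 -0.06 0 0.03; 0 -0.002 -0.09 0 0.03; 0 -0.002 -0.115 0 0.03; 0 -0.002 -0.135 0 0.03; 0 -0.002 -0.145 0 0.03; 0 -0.002 -0.152 0 0.03; 0 -0.002 -0.155 0 0.03; 0 -0.002 -0.155 0 0.03")

```text
clock: 2.65
ee_pos: [0.4253, -0.284, 0.0465]
tool_rot: [0.0, 0.999, 0.047, 0.0]
ft_force: [0.2, -0.3, 0.6]
grip_width: 0.0297
grasp_force: 0.0
```

>>> apply_moves(motion="0.003 0.003 0 0 0.03; 0.007 0.006 0 0 0.03; 0.013 0.011 0 0 0.03; 0.02 0.017 0 0 0.03; 0.027 0.023 0 0 0.03; 0.034 0.029 0 0 0.03; 0.041 0.035 0 0 0.03; 0.048 0.041 0 0 0.03; 0.054 0.046 0 0 0.03; 0.058 0.05 0 0 0.03")

```text
clock: 3.9
ee_pos: [0.4834, -0.2339, 0.0465]
tool_rot: [0.001, 0.999, 0.047, -0.0]
ft_force: [-3.9, -4.7, 2.6]
grip_width: 0.03
grasp_force: 3.2
```

```bash
python3 - <<'E'
from h import *
s=bot.sense(); print(s['clock'],s['ee_pos'],s['ft_force'],s['grip_width'])
a=imaging.grab_frame("wrist")[:,:,::-1]
b=imaging.grab_frame("top")[:,:,::-1]
cv2.imwrite("pics/w2.png",np.hstack([a[100:,60:430],b[150:470,180:560][:270].repeat(1,0) if 0 else cv2.copyMakeBorder(b[150:,150:560],0,50,0,0,cv2.BORDER_CONSTANT)]))
E
```

```text
3.9 [ 0.48340259 -0.23390825  0.04648896] [-3.85044207 -4.71844463  2.57023097] 0.030027182229939962
```

View pics/w2.png

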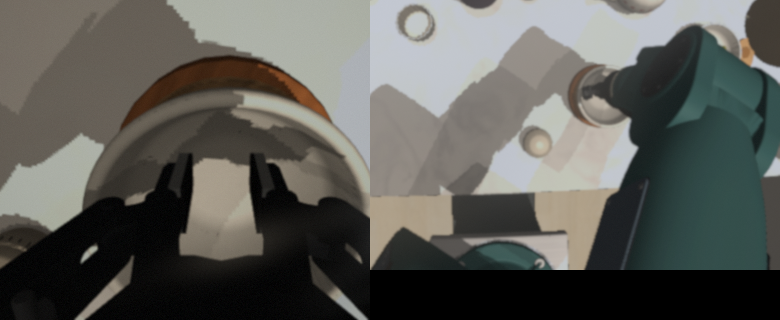

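The mortar is sliding. The crops show its rim arc around the fingers in the wrist view, with the top edge at crop (232,90). In the top view it is clear of the timer.

```bash
python3 - <<'E'
from h import *
s=bot.sense();T=wT(s)
P=ray("wrist",[(143,300),(180,228),(292,190),(390,228),(425,280)],.08,T)
print(circ(P),P.round(3))
from scipy.optimize import least_squares
print(least_squares(lambda c:np.hypot(*(P[:,:2]-c).T)-.067,s['ee_pos'][:2]).x, s['ee_pos'])
E
```

```text
(array([ 0.47215204, -0.23630811]), np.float64(0.062452389547009664)) [[ 0.481 -0.175  0.08 ]
 [ 0.515 -0.191  0.08 ]
 [ 0.534 -0.233  0.08 ]
 [ 0.523 -0.272  0.08 ]
 [ 0.502 -0.292  0.08 ]]
[ 0.46610311 -0.23731027] [ 0.48364741 -0.23363425  0.04649954]
```

>>> apply_moves(motion="0.004 0.004 0 0 0.03; 0.01 0.011 0 0 0.03; 0.017 0.019 0 0 0.03; 0.025 0.028 0 0 0.03; 0.033 0.037 0 0 0.03; 0.041 0.046 0 0 0.03; 0.047 0.056 0 0 0.03; 0.052 0.066 0 0 0.03; 0.056 0.076 0 0 0.03; 0.058 0.086 0 0 0.03")

```text
clock: 5.25
ee_pos: [0.5416, -0.1481, 0.0465]
tool_rot: [0.001, 0.999, 0.047, 0.0]
ft_force: [-1.6, -5.9, 2.7]
grip_width: 0.0301
grasp_force: 3.0
```

>>> apply_moves(motion="0.001 0.01 0 0 0.03; 0.001 0.02 0 0 0.03; 0.001 0.031 0 0 0.03; 0.001 0.042 0 0 0.03; 0.001 0.053 0 0 0.03; 0.001 0.064 0 0 0.03; 0.001 0.075 0 0 0.03; 0.001 0.086 0 0 0.03; 0 0.097 0 0 0.03; -0.001 0.107 0 0 0.03")

```text
clock: 6.5
ee_pos: [0.5407, -0.041, 0.0466]
tool_rot: [0.001, 0.999, 0.047, 0.0]
ft_force: [1.2, -5.8, 1.6]
grip_width: 0.03
grasp_force: 2.9
```

```bash
python3 - <<'E'
from h import *
s=bot.sense(); print(s['clock'],s['ee_pos'],s['ft_force'],s['grip_width'])
a=imaging.grab_frame("wrist")[:,:,::-1]
b=imaging.grab_frame("top")[:,:,::-1]
cv2.imwrite("pics/w3.png",np.hstack([a[100:,60:430],cv2.copyMakeBorder(b[100:,150:560],0,0,0,0,cv2.BORDER_CONSTANT)]))
E
```

```text
6.5 [ 0.54065062 -0.0409838   0.0465736 ] [ 1.16041682 -5.79109505  1.62035625] 0.02999455927883131
```

View pics/w3.png

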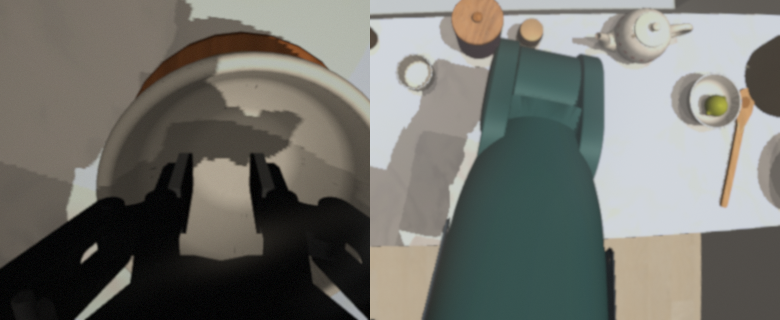

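The wrist view shows the mortar still following. Its rim top is at crop (245,53), and it has passed between the jar and the timer. Next I angle it in front of the cup.

>>> apply_moves(motion="-0.002 0.01 0 0 0.03; -0.006 0.02 0 0 0.03; -0.011 0.03 0 0 0.03; -0.017 0.04 0 0 0.03; -0.023 0.049 0 0 0.03; -0.029 0.058 0 0 0.03; -0.035 0.067 0 0 0.03; -0.041 0.076 0 0 0.03; -0.047 0.085 0 0 0.03; -0.053 0.094 0 0 0.03")

```text
clock: 7.85
ee_pos: [0.4869, 0.0535, 0.0464]
tool_rot: [0.0, 0.999, 0.047, 0.0]
ft_force: [2.9, -4.3, 0.9]
grip_width: 0.0301
grasp_force: 2.4
```

>>> apply_moves(motion="-0.006 0.009 0 0 0.03; -0.012 0.018 0 0 0.03; -0.018 0.027 0 0 0.03; -0.024 0.036 0 0 0.03; -0.03 0.045 0 0 0.03; -0.036 0.054 0 0 0.03; -0.042 0.063 0 0 0.03; -0.047 0.072 0 0 0.03; -0.051 0.081 0 0 0.03; -0.054 0.09 0 0 0.03")

```text
clock: 9.1
ee_pos: [0.4342, 0.1314, 0.0463]
tool_rot: [-0.005, 0.999, 0.054, -0.0]
ft_force: [2.1, -3.7, 1.0]
grip_width: 0.0297
grasp_force: 2.2
```

>>> apply_moves(motion="-0.002 0.01 0 0 0.03; -0.003 0.02 0 0 0.03; -0.004 0.03 0 0 0.03; -0.005 0.04 0 0 0.03; -0.005 0.05 0 0 0.03; -0.005 0.06 0 0 0.03; -0.005 0.07 0 0 0.03; -0.006 0.08 0 0 0.03; -0.006 0.088 0 0 0.03; -0.006 0.094 0 0 0.03")

```text
clock: 10.35
ee_pos: [0.4372, 0.1742, 0.0461]
tool_rot: [-0.024, 0.996, 0.088, -0.003]
ft_force: [-1.4, -4.4, 1.6]
grip_width: 0.0299
grasp_force: 2.1
```

```bash
python3 - <<'E'
from h import *
s=bot.sense(); print(s['clock'],s['ee_pos'],s['ft_force'],s['grip_width'])
a=imaging.grab_frame("wrist")[:,:,::-1]
b=imaging.grab_frame("top")[:,:,::-1]
cv2.imwrite("pics/w4.png",np.hstack([a[:,:480],b[:,:320]]))
E
```

```text
10.35 [0.43720037 0.17416094 0.046139  ] [-1.37291551 -4.37281418  1.56419068] 0.029908147035693153
```

View pics/w4.png

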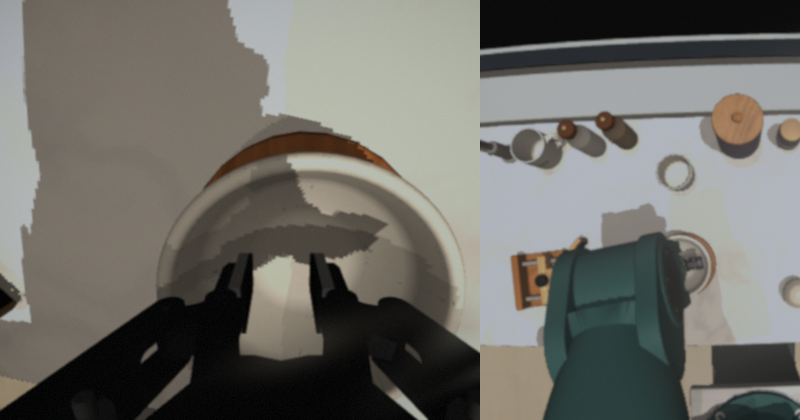

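The arm has fallen short and the tool is tilting slightly, so I suspect a joint limit.

```bash
python3 - <<'E'
from h import *
s=bot.sense(); print(s['clock'],np.round(s['joint_pos'],3),np.round(s['qd'],3),s['tool_rot'])
E
```

```text
10.45 [ 0.176  0.311 -0.532  0.729  0.049  3.141] [-0.004 -0.002 -0.005 -0.002  0.001  0.003] [-0.02417476  0.99580045  0.08825172 -0.00294673]
```

Joint 6 is at its limit. I'll lift the fingers out, turn the tool half a turn, measure again and go back in.

>>> apply_moves(motion="0 -0.008 0 0 0.03; 0 -0.012 0.01 0 0.03; 0 -0.012 0.03 0 0.03; 0 -0.012 0.06 0 0.03; 0 -0.012 0.1 0 0.03; 0 -0.012 0.14 0.1 0.03; 0 -0.012 0.155 0.25 0.03; 0 -0.012 0.155 0.43 0.03; 0 -0.012 0.155 0.61 0.03; 0 -0.012 0.155 0.79 0.03")

```text
clock: 11.7
ee_pos: [0.4375, 0.1617, 0.2021]
tool_rot: [-0.021, 0.884, 0.467, -0.011]
ft_force: [-0.8, -0.7, -0.5]
grip_width: 0.03
grasp_force: 0.0
```

>>> apply_moves(motion="0 0 0 0.18 0.03; 0 0 0 0.36 0.03; 0 0 0 0.54 0.03; 0 0 0 0.72 0.03; 0 0 0 0.9 0.03; 0 0 0 1.08 0.03; 0 0 0 1.26 0.03; 0 0 0 1.44 0.03; 0 0 0 1.62 0.03; 0 0 0 1.8 0.03")

```text
clock: 12.95
ee_pos: [0.4374, 0.1618, 0.202]
tool_rot: [-0.004, 0.184, 0.983, -0.023]
ft_force: [-0.0, -0.1, -0.9]
grip_width: 0.03
grasp_force: 0.0
```

>>> apply_moves(motion="0 0 0 0.15 0.03; 0 0 0 0.3 0.03; 0 0 0 0.43 0.03; 0 0 0 0.52 0.03; 0 0 0 0.55 0.03; 0 0 0 0.55 0.03; 0 0 0 0.55 0.03; 0 0 0 0.55 0.03; 0 0 0 0.55 0.03; 0 0 0 0.55 0.03")

```text
clock: 14.2
ee_pos: [0.4375, 0.162, 0.2013]
tool_rot: [0.003, -0.087, 0.996, -0.024]
ft_force: [-0.0, -0.1, -0.4]
grip_width: 0.03
grasp_force: 0.0
```

```bash
python3 - <<'E'
from h import *
s=bot.sense(); print(s['clock'],s['ee_pos'],s['tool_rot'],np.round(s['joint_pos'],2),s['ft_force'])
a=imaging.grab_frame("wrist")[:,:,::-1]
b=imaging.grab_frame("top")[:,:,::-1]
cv2.imwrite("pics/w5.png",np.hstack([a,cv2.copyMakeBorder(b[150:350,:240],0,220,0,0,cv2.BORDER_CONSTANT)]))
E
```

```text
14.2 [0.43748948 0.16198854 0.20126905] [ 0.00273631 -0.08719217  0.99590056 -0.02391883] [ 0.21  0.18 -0.24  1.15 -0.05  0.03] [-0.02445236 -0.08328316 -0.43248587]
```

View pics/w5.png

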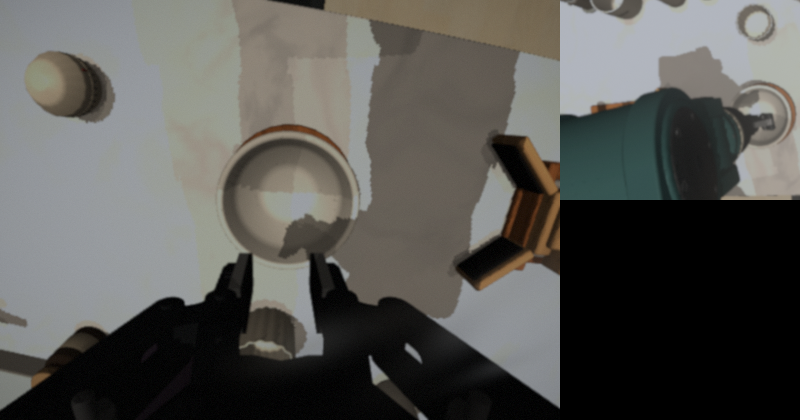

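Tool turned. The wrist view shows the mortar rim at about (288,200) and the V at the right. The cheek tops run (518,138)→(549,195) and (475,285)→(532,258).

```bash
python3 - <<'E'
from h import *
T=wT(bot.sense())
print(circ(ray("wrist",[(217,202),(358,200),(287,132),(287,267)],.08,T)))
P=ray("wrist",[(518,138),(549,195),(475,285),(532,258)],.05,T)[:,:2];print(P.round(3))
t=P[2]-P[0];m=(P[0]+P[2])/2;print(m,np.linalg.norm(t),np.degrees(np.arctan2(t[1],t[0])))
print([np.degrees(np.arctan2(*(P[i+1]-P[i])[::-1])) for i in(0,2)])
E
```

```text
(array([0.43594894, 0.16170522]), np.float64(0.06457783100998067))
[[0.339 0.366]
 [0.385 0.419]
 [0.496 0.383]
 [0.454 0.431]]
[0.41768481 0.37449645] 0.15817337191203656 6.151072987258207
[np.float64(48.74188160281689), np.float64(131.49360776392498)]
```

>>> apply_moves(motion="-0.001 0 -0.01 -0.03 0.03; -0.001 0 -0.03 -0.07 0.03; -0.001 0 -0.06 -0.07 0.03; -0.001 0 -0.09 -0.07 0.03; -0.001 0 -0.115 -0.07 0.03; -0.001 0 -0.135 -0.07 0.03; -0.001 0 -0.145 -0.07 0.03; -0.001 0 -0.152 -0.07 0.03; -0.001 0 -0.155 -0.07 0.03; -0.001 0 -0.155 -0.07 0.03")

```text
clock: 15.55
ee_pos: [0.4367, 0.162, 0.0465]
tool_rot: [0.002, -0.052, 0.998, -0.024]
ft_force: [0.7, -0.8, 0.2]
grip_width: 0.0297
grasp_force: 0.0
```

>>> apply_moves(motion="0.001 0.005 0 0 0.03; 0.001 0.012 0 0 0.03; 0.001 0.021 0 0 0.03; 0 0.031 0 0 0.03; -0.001 0.041 0 0 0.03; -0.002 0.051 0 0 0.03; -0.003 0.061 0 0 0.03; -0.004 0.07 0 0 0.03; -0.005 0.08 0 0 0.03; -0.006 0.09 0 0 0.03")

```text
clock: 16.8
ee_pos: [0.4306, 0.2522, 0.0466]
tool_rot: [0.002, -0.052, 0.998, -0.025]
ft_force: [0.3, -6.6, 4.5]
grip_width: 0.03
grasp_force: 3.8
```

>>> apply_moves(motion="-0.001 0.01 0 0 0.03; -0.002 0.02 0 0 0.03; -0.003 0.028 0 0 0.03; -0.004 0.036 0 0 0.03; -0.005 0.043 0 0 0.03; -0.005 0.049 0 0 0.03; -0.006 0.054 0 0 0.03; -0.006 0.057 0 0 0.03; -0.006 0.059 0 0 0.03; -0.006 0.06 0 0 0.03")

```text
clock: 18.05
ee_pos: [0.4244, 0.3118, 0.0465]
tool_rot: [0.002, -0.052, 0.998, -0.025]
ft_force: [0.2, -6.5, 5.6]
grip_width: 0.03
grasp_force: 4.5
```

```bash
python3 - <<'E'
from h import *
s=bot.sense(); print(s['clock'],s['ee_pos'],s['tool_rot'],s['ft_force'])
a=imaging.grab_frame("wrist")[:,:,::-1]
cv2.imwrite("pics/w6.png",a)
E
```

```text
18.05 [0.42438879 0.31182008 0.0465389 ] [ 0.00212891 -0.05236181  0.9983174  -0.02482097] [ 0.20641324 -6.49518158  5.63965303]
```

View pics/w6.png

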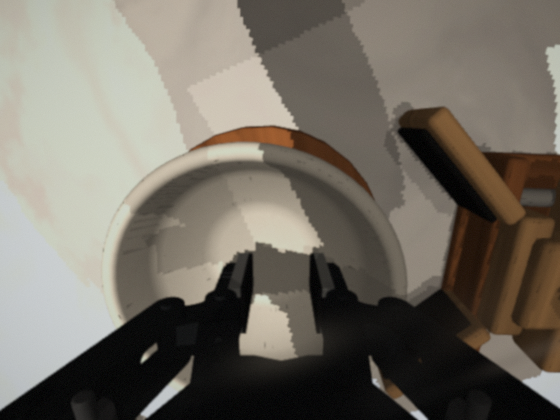

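The mortar is at the V's mouth. Its rim spans columns 105 to 405 with the top at row 145, and the near cheek is at (400,125)→(490,215).

```bash
python3 - <<'E'
from h import *
T=wT(bot.sense())
P=ray("wrist",[(104,260),(125,200),(180,160),(255,144),(330,165),(385,215),(406,270)],.08,T);c=circ(P);print(c)
d=np.array([-.101,.995]);n=np.array([d[1],-d[0]]);print("along,lat",(c[0]-[.4215,.353])@d,(c[0]-[.4215,.353])@n)
E
```

```text
(array([0.42265781, 0.30145466]), np.float64(0.0645362109186002))
along,lat -0.05140455005304819 -0.00405406210269925
```

>>> apply_moves(motion="0.001 0.004 0 0 0.03; 0.001 0.008 0 0 0.03; 0.001 0.012 0 0 0.03; 0.001 0.016 0 0 0.03; 0.001 0.019 0 0 0.03; 0.001 0.022 0 0 0.03; 0.001 0.025 0 0 0.03; 0.001 0.028 0 0 0.03; 0.001 0.030 0 0 0.03; 0.001 0.031 0 0 0.03")

```text
clock: 19.35
ee_pos: [0.4253, 0.3428, 0.0465]
tool_rot: [0.002, -0.052, 0.998, -0.025]
ft_force: [0.1, -8.1, 5.9]
grip_width: 0.0302
grasp_force: 4.6
```

>>> apply_moves(motion="0 0.001 0 0 0.03; 0 0.001 0 0 0.03; 0 0.002 0 0 0.03; 0 0.002 0 0 0.03; 0 0.003 0 0 0.03; 0 0.003 0 0 0.03; 0 0.004 0 0 0.03; 0 0.004 0 0 0.03; 0 0.005 0 0 0.03; 0 0.005 0 0 0.03")

```text
clock: 20.6
ee_pos: [0.4253, 0.3478, 0.0465]
tool_rot: [0.002, -0.052, 0.998, -0.025]
ft_force: [0.3, -5.8, 6.0]
grip_width: 0.0298
grasp_force: 4.3
```

>>> apply_moves(motion="0 0.0005 0 0 0.03; 0 0.001 0 0 0.03; 0 0.0015 0 0 0.03; 0 0.002 0 0 0.03; 0 0.0025 0 0 0.03; 0 0.003 0 0 0.03; 0 0.0035 0 0 0.03; 0 0.004 0 0 0.03; 0 0.004 0 0 0.03; 0 0.004 0 0 0.03")

```text
clock: 21.85
ee_pos: [0.4253, 0.3517, 0.0466]
tool_rot: [0.002, -0.052, 0.998, -0.025]
ft_force: [0.8, -6.5, 5.4]
grip_width: 0.0303
grasp_force: 4.4
```

>>> apply_moves(motion="0 0.0003 0 0 0.03; 0 0.0006 0 0 0.03; 0 0.001 0 0 0.03; 0 0.0013 0 0 0.03; 0 0.0016 0 0 0.03; 0 0.002 0 0 0.03; 0 0.0023 0 0 0.03; 0 0.0026 0 0 0.03; 0 0.003 0 0 0.03; 0 0.003 0 0 0.03")

```text
clock: 23.1
ee_pos: [0.4253, 0.3547, 0.0465]
tool_rot: [0.002, -0.052, 0.998, -0.025]
ft_force: [-0.6, -7.0, 5.0]
grip_width: 0.0298
grasp_force: 4.5
```

>>> apply_moves(motion="0 0.0003 0 0 0.03; 0 0.0006 0 0 0.03; 0 0.001 0 0 0.03; 0 0.0013 0 0 0.03; 0 0.0016 0 0 0.03; 0 0.002 0 0 0.03; 0 0.0023 0 0 0.03; 0 0.0026 0 0 0.03; 0 0.003 0 0 0.03; 0 0.003 0 0 0.03")

```text
clock: 24.35
ee_pos: [0.4251, 0.3573, 0.0465]
tool_rot: [0.002, -0.052, 0.998, -0.025]
ft_force: [0.1, -9.7, 7.5]
grip_width: 0.0298
grasp_force: 5.9
```

>>> apply_moves(motion="0 0.0002 0 0 0.03; 0 0.0004 0 0 0.03; 0 0.0006 0 0 0.03; 0 0.0008 0 0 0.03; 0 0.001 0 0 0.03; 0 0.001 0 0 0.03; 0 0.001 0 0 0.03; 0 0.001 0 0 0.03; 0 0.001 0 0 0.03; 0 0.001 0 0 0.03")

```text
clock: 25.6
ee_pos: [0.4249, 0.3581, 0.0465]
tool_rot: [0.002, -0.052, 0.998, -0.025]
ft_force: [-1.6, -10.3, 8.1]
grip_width: 0.03
grasp_force: 6.8
```

>>> apply_moves(motion="0 0.0002 0 0 0.03; 0 0.0004 0 0 0.03; 0 0.0006 0 0 0.03; 0 0.0008 0 0 0.03; 0 0.001 0 0 0.03; 0 0.001 0 0 0.03; 0 0.001 0 0 0.03; 0 0.001 0 0 0.03; 0 0.001 0 0 0.03; 0 0.001 0 0 0.03")

```text
clock: 26.85
ee_pos: [0.4247, 0.3585, 0.0465]
tool_rot: [0.002, -0.052, 0.998, -0.026]
ft_force: [-2.5, -15.9, 10.7]
grip_width: 0.0297
grasp_force: 8.9
```

```bash
python3 - <<'E'
from h import *
s=bot.sense(); print(s['clock'],s['ee_pos'],s['ft_force'],s['wrist_torque'])
a=imaging.grab_frame("wrist")[:,:,::-1]
cv2.imwrite("pics/w7.png",cv2.convertScaleAbs(cv2.resize(a,(800,600)),alpha=1.6))
E
```

```text
26.85 [0.42472173 0.35852881 0.04647107] [ -2.48150537 -15.85522873  10.73731007] [-2.8411105   0.44650145  0.03390528]
```

View pics/w7.png

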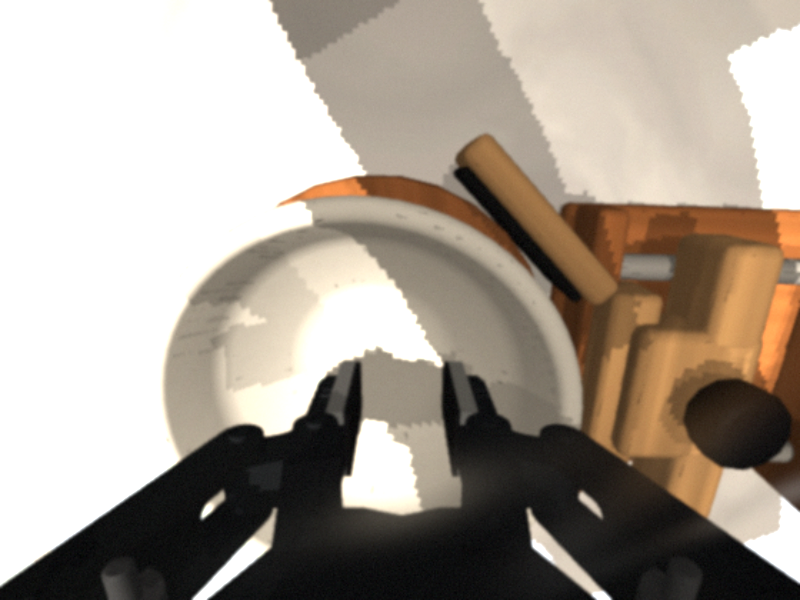

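```bash
python3 - <<'E'
from h import *
T=wT(bot.sense()); k=1.4286
P=ray("wrist",np.array([(165,380),(188,300),(240,237),(355,197),(470,232),(550,305),(582,390)])/k,.08,T);c=circ(P);print(c)
kn=ray("wrist",np.array([(738,423)])/k,.076,T)[0,:2];print(kn)
v=kn-c[0];print(np.degrees(np.arctan2(v[1],v[0])))
# near cheek face top edge at z=.05
F=ray("wrist",np.array([(458,170),(580,298)])/k,.05,T)[:,:2];u=(F[1]-F[0]);L=np.linalg.norm(u);u/=L
w=c[0]-F[0];print(F,L,"perp dist",u[0]*w[1]-u[1]*w[0],"head",np.degrees(np.arctan2(u[1],u[0])))
E
```

```text
(array([0.41790929, 0.35018293]), np.float64(0.060683249612830066))
[0.40904621 0.45990986]
94.61798275760752
[[0.34713888 0.36879044]
 [0.38319399 0.4150065 ]] 0.05861651025012522 perp dist -0.06724429190853616 head 52.04070118447734
```

>>> apply_moves(motion="-0.0003 0 0 0 0.03; -0.0006 0 0 0 0.03; -0.001 0 0 0 0.03; -0.0013 0 0 0 0.03; -0.0016 0 0 0 0.03; -0.002 0 0 0 0.03; -0.002 0 0 0 0.03; -0.002 0 0 0 0.03; -0.002 0 0 0 0.03; -0.002 0 0 0 0.03")

```text
clock: 28.15
ee_pos: [0.4244, 0.3586, 0.0466]
tool_rot: [0.003, -0.052, 0.998, -0.026]
ft_force: [6.8, -16.2, 4.9]
grip_width: 0.03
grasp_force: 7.7
```

The mortar resists to both sides, so it is against both cheeks. I'll even out the sideways force and hold.

>>> apply_moves(motion="0.0004 -0.0002 0 0 0.03; 0.0008 -0.0003 0 0 0.03; 0.0012 -0.0003 0 0 0.03; 0.0012 -0.0003 0 0 0.03; 0.0012 -0.0003 0 0 0.03; 0.0012 -0.0003 0 0 0.03; 0.0012 -0.0003 0 0 0.03; 0.0012 -0.0003 0 0 0.03; 0.0012 -0.0003 0 0 0.03; 0.0012 -0.0003 0 0 0.03")

```text
clock: 29.4
ee_pos: [0.4245, 0.3585, 0.0465]
tool_rot: [0.002, -0.052, 0.998, -0.026]
ft_force: [0.6, -13.5, 8.0]
grip_width: 0.0301
grasp_force: 7.6
```

>>> apply_moves(motion="0 -0.001 0 0 0.03; 0 -0.002 0 0 0.03; 0 -0.003 0 0 0.025; 0 -0.004 0 0 0.018; 0 -0.005 0 0 0.012; 0 -0.006 0 0 0.012; 0 -0.007 0.003 0 0.012; 0 -0.008 0.01 0 0.012; 0 -0.008 0.025 0 0.012; 0 -0.008 0.05 0 0.012")

```text
clock: 30.65
ee_pos: [0.4245, 0.3516, 0.0973]
tool_rot: [0.002, -0.052, 0.998, -0.024]
ft_force: [0.5, -0.0, 0.4]
grip_width: 0.0123
grasp_force: 0.0
```

>>> apply_moves(motion="0 0 0.03 0 0.012; 0 0 0.06 0 0.012; 0 0 0.09 0 0.012; 0 0 0.11 0 0.012; 0 0 0.12 0 0.012; 0 0 0.12 0 0.012; 0 0 0.12 0 0.012; 0 0 0.12 0 0.012; 0 0 0.12 0 0.012; 0 0 0.12 0 0.012")

```text
clock: 31.9
ee_pos: [0.4246, 0.3517, 0.2161]
tool_rot: [0.002, -0.052, 0.998, -0.024]
ft_force: [-0.7, 0.4, -0.0]
grip_width: 0.0119
grasp_force: 0.0
```

```bash
python3 - <<'E'
from h import *
s=bot.sense(); print(s['clock'],s['ee_pos'],s['ft_force'])
a=imaging.grab_frame("wrist"); cv2.imwrite("pics/w8.png",a[:,:,::-1])
T=wT(s)
# knob: dark blob; rim: HoughCircles
g=cv2.medianBlur(cv2.cvtColor(a,cv2.COLOR_RGB2GRAY),5)
H=cv2.HoughCircles(g,cv2.HOUGH_GRADIENT,1.5,60,param1=80,param2=30,minRadius=50,maxRadius=95)
for h in (H[0][:4] if H is not None else []): print("rim?",h,ray("wrist",[h[:2]],.08,T)[0])
H=cv2.HoughCircles(g,cv2.HOUGH_GRADIENT,1,30,param1=80,param2=14,minRadius=10,maxRadius=30)
for h in (H[0][:6] if H is not None else []): print("knob?",h,g[int(h[1]),int(h[0])],ray("wrist",[h[:2]],.077,T)[0])
E
```

```text
31.9 [0.42463242 0.35165183 0.21611873] [-0.70519719  0.3659025  -0.04336175]
rim? [282.75 195.75  60.95] [0.41934401 0.34678798 0.08      ]
rim? [380.25 101.25  67.55] [0.32483503 0.42227466 0.08      ]
rim? [419.25 192.75  51.2 ] [0.40115241 0.47492891 0.08      ]
rim? [405.75 281.25  64.4 ] [0.49542404 0.48410629 0.08      ]
knob? [399.5 199.5  17.4] 9 [0.41050798 0.45908896 0.077     ]
knob? [311.5 232.5  20.3] 71 [0.45463097 0.37963356 0.077     ]
knob? [330.5 270.5  21.6] 176 [0.49448018 0.40517721 0.077     ]
knob? [323.5 164.5  25.8] 59 [0.38554987 0.38155687 0.077     ]
knob? [285.5 271.5  16.9] 174 [0.501789   0.35845326 0.077     ]
knob? [181.5 362.5  21. ] 5 [0.64290781 0.24618278 0.077     ]
```

```bash
python3 -c "
from workcell import bot
print(bot.job_done())"
```

```text
the job is handed in; nothing more can be done
None
```

I handed the job in at about 32 s: the mortar sits released in the V after a press of about 13 N held for roughly 0.9 s, and I steered it clear of the jar, cup and timer throughout. My last measurement put it within about 2 mm of the bracket's axis, but the hand-in gave no verdict.

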